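# Put the cooled hot-air nozzles away in order of size

### The job

The four hot-air nozzles have cooled on the aluminium block in any old order: move them over to the pegs of the black nozzle rack and stand them there, outlet up and fully down, in order of size, with the smallest on the peg next to the blue handpiece and the largest at the far end. Do not let any nozzle topple, and leave the flux bottle standing where it is.

Things in the scene. Friction and masses are not known exactly. Their poses are not given: they have to be found in the camera images.
- nozzle_a_centre (a point): Centre (half-way up; z up) of the smallest of four bare-steel hot-air nozzles, 72 mm tall, outlet up. Bottom: round hollow collar 34 mm across, 24 mm high, bore 29 mm, with clamp ears out to 25 mm on its x side. Above: from 4 mm below the centre to the top, a square hood 16 x 16 mm, 40 mm high, its flat sides square to x and y: grip it there. About 40 g.
- nozzle_b_centre (a point): Centre (half-way up; z up) of the second smallest of four bare-steel hot-air nozzles, 72 mm tall, outlet up. Bottom: round hollow collar 34 mm across, 24 mm high, bore 29 mm, with clamp ears out to 25 mm on its x side. Above: from 4 mm below the centre to the top, a square hood 28 x 28 mm, 40 mm high, its flat sides square to x and y: grip it there. About 60 g.
- nozzle_c_centre (a point): Centre (half-way up; z up) of the second largest of four bare-steel hot-air nozzles, 72 mm tall, outlet up. Bottom: round hollow collar 34 mm across, 24 mm high, bore 29 mm, with clamp ears out to 25 mm on its x side. Above: from 4 mm below the centre to the top, a square hood 40 x 40 mm, 40 mm high, its flat sides square to x and y: grip it there. About 85 g.
- nozzle_d_centre (a point): Centre (half-way up; z up) of the largest of four bare-steel hot-air nozzles, 72 mm tall, outlet up. Bottom: round hollow collar 34 mm across, 24 mm high, bore 29 mm, with clamp ears out to 25 mm on its x side. Above: from 4 mm below the centre to the top, a square hood 52 x 52 mm, 40 mm high, its flat sides square to x and y: grip it there. About 120 g.
- peg_p: One of four equal steel pegs, 8 mm across, 18 mm tall, in a straight row 72 mm apart on the black nozzle rack (64 x 300 mm); the letters do not tell the place in the row. Origin at its foot, on the rack's top face, 30 mm above the bench. A nozzle's collar goes over it with 10 mm play and rests on the rack, nozzle centre 36 mm above this origin.
- peg_q: One of four equal steel pegs, 8 mm across, 18 mm tall, in a straight row 72 mm apart on the black nozzle rack (64 x 300 mm); the letters do not tell the place in the row. Origin at its foot, on the rack's top face, 30 mm above the bench. A nozzle's collar goes over it with 10 mm play and rests on the rack, nozzle centre 36 mm above this origin.
- peg_r: One of four equal steel pegs, 8 mm across, 18 mm tall, in a straight row 72 mm apart on the black nozzle rack (64 x 300 mm); the letters do not tell the place in the row. Origin at its foot, on the rack's top face, 30 mm above the bench. A nozzle's collar goes over it with 10 mm play and rests on the rack, nozzle centre 36 mm above this origin.
- peg_s: One of four equal steel pegs, 8 mm across, 18 mm tall, in a straight row 72 mm apart on the black nozzle rack (64 x 300 mm); the letters do not tell the place in the row. Origin at its foot, on the rack's top face, 30 mm above the bench. A nozzle's collar goes over it with 10 mm play and rests on the rack, nozzle centre 36 mm above this origin.
- handpiece: Blue hot-air handpiece in its fixed cradle, in line with the pegs beyond one end of the rack (either end). Origin on the bench under its middle, 142 mm from the nearest peg; 175 mm long along its y (the row's direction), 60 mm wide, 75 mm high. Beyond the other end stands a pot of brass wool, 72 mm across, 45 mm high.
- flux_bottle_centre (a point): Point 34 mm up the axis of a loose flux bottle, 32 mm across, 90 mm tall, beyond one end of the cooling block (a spool beyond the other). The block, aluminium, 64 x 300 mm, 30 mm high, carries the nozzles in a row 72 mm apart over pins 8 mm across, 18 mm tall: lift them straight up. Tools under 30 mm high lie between block and rack.
There are look-alikes about, which are no part of the job. What is shaped like the part that bears nozzle_b_centre but orange is not meant.

How it is judged:
By the outcome, as a careful person would: the job done as asked, in the order asked, and still so for the second after the job is handed in, with the robot touching nothing.
It also fails if it takes over 96 s, if anything falls off the work surface, if the arm or the gripper's body presses on something with over 40 N, if the wrist force passes 120 N, or if a joint passes its speed limit or range.

### The arm

A 6-joint arm with a two-finger parallel gripper is mounted at the origin on the work surface. World frame = base frame: x ahead of the robot, y to its left, z up, the work surface at z = 0. Lengths are in m, angles in rad, forces in N, time in s.
With the tool pointing down it reaches from about 0.35 to 0.85 m from the base axis. Payload 8.1 kg.
Tool frame: the origin (TCP) lies on the front face of the gripper's body, between the roots of the fingers; the fingertips stand 84 mm ahead of it and the grasp point (between the pads) lies robot.grip_point_offset ahead of it (robot.grip_point_offset is the distance from the TCP to the grasp point, in m); z points along the fingers, y is the line along which they close (so a half turn about z gives the same grasp; the last joint's range is limited). The gripper opens to 93 mm and grips with 3 to 60 N. Pads are 15 mm wide; open, the fingers measure 128 mm over their backs; the gripper's body (75 mm by 188 mm) begins 65 mm behind the grasp point.
Start: joints at [-0.085, 0.13, 1.488, -0, 1.523, -0.085], TCP at [0.6, 0, 0.303] pointing down, gripper open.
Joint ranges: [-2.96, 2.96], [-0.89, 2.26], [0.02, 2.5], [-1.34, 4.48], [0, 2.73], [-2.66, 2.66]. Speed limits (rad/s): [2.39, 2.39, 2.79, 3.14, 3.14, 3.14].

### API

Orientations are given as a unit quaternion [w, x, y, z].
In Python, from station import robot, viewer, close_job gives the robot as it stands.
- The arm moves only by the shell command python3 -m jog 'ROWS' [FORCE]. ROWS is JSON, a list of rows, each an object of numbers: "fingers": the opening, from -1 (shut) to 1 (fully open); "x", "y", "z": the shift along the tool's x, y, z in mm; "rx", "ry", "rz": the turn, a rotation vector about the tool's x, y, z in rad. A call has 1 to 20 rows; each row shifts and turns the commanded pose from where the row before left it, along the tool's axes as they then stand; what a row does not reach is not made up. A row lasts 1/10 s, in which the tool goes at most 50 mm and 8.59 degrees, less where a joint would pass 70% of its speed; a pose out of reach is approached as far as the arm can. A call with a gripper value outside its range is refused whole. The fingers move at their own pace and stop on an object; FORCE is the grip in N (left out, the last holds). Time passes only in rows, so rows that do not move let the fingers close. It gives the time, the measured TCP pose, the force, the opening and the grip force at its end, in the units of the state.
- robot.read_state(): the state, without advancing time (a new reading comes with each control period).
- viewer.capture(name): name is "scene" or "side" or "wrist"; returns a dict with "pixels" (420x560x3 uint8, red, green, blue), "fx", "fy", "cx", "cy" (pixels), "k1" (the pictures are not rectified: a ray, as slopes to the right and down, at radius r is drawn at 1 + k1 r^2 times it, then the intrinsics apply), "R" (3x3) and "t" (3): a world point X has camera coordinates R X + t. Camera axes: x right, y down, z forward; pixel columns grow to the right and rows downward; lengths in m; the calibration is good to about 2 mm. A picture is of the moment at which its call begins. There is no depth.
- close_job(): hands the job in; it is judged then, once.
The state is a dict: "time_s": time; "joint_pos": joint angles; "qvel": joint speeds; "joint_torque": joint torques, N m; "ee_pos": TCP position; "eef_rot": TCP orientation; "contact_force": force on the tool from outside, world axes, zero at the start; "moment": the same for the moment, N m; "width": finger opening in m; "gripper_force": force on a finger pad.
Only numpy, scipy, OpenCV 4.12 (cv2) and the standard library are available. Lean on these libraries where they do the work, as an engineer would, in place of code of your own. Each camera call takes 0.05 s, during which the arm holds its last target. There are 200 camera calls.

## Working session

There is one attempt and no reset: what is moved stays moved. The work goes in short steps, Python scripts to look and compute and a shell command to move; the robot and the scene stay as the last step left them, time stands still between calls to the robot, and variables do not carry over. Pictures are saved under pics/ and viewed, at most 14 in all, crops included, and the job is handed in when it is done.

```bash
mkdir -p pics; ls; cat > h.py <<'E'
import numpy as np,cv2,pickle
from station import robot,viewer
def snap(cam,name):
    d=viewer.capture(cam); cv2.imwrite(f'pics/{name}.png',cv2.cvtColor(np.asarray(d['pixels']),cv2.COLOR_RGB2BGR))
    pickle.dump(d,open(f'pics/{name}.pkl','wb')); return d
def load(name): return pickle.load(open(f'pics/{name}.pkl','rb'))
def ray(d,u,v):
    K=np.array([[d['fx'],0,d['cx']],[0,d['fy'],d['cy']],[0,0,1.]])
    p=cv2.undistortPoints(np.array([[[u,v]]],float),K,np.array([d['k1'],0,0,0.]))[0,0]
    R=np.array(d['R']);t=np.array(d['t'])
    return -R.T@t, R.T@np.array([p[0],p[1],1.])
def onz(d,u,v,z):
    o,r=ray(d,u,v); return o+r*(z-o[2])/r[2]
def proj(d,X):
    X=np.array(X,float);K=np.array([[d['fx'],0,d['cx']],[0,d['fy'],d['cy']],[0,0,1.]])
    R=np.array(d['R']);return cv2.projectPoints(X.reshape(1,3),cv2.Rodrigues(R)[0],np.array(d['t'],float),K,np.array([d['k1'],0,0,0.]))[0].ravel()
E
python3 - <<'E'
from h import *
for c in ('scene','side','wrist'):
    d=snap(c,c+'0'); print(c,d['fx'],d['k1'],np.round(-np.array(d['R']).T@np.array(d['t']),3),np.round(d['R'],2).tolist())
s=robot.read_state(); print(s,robot.grip_point_offset)
E
```

```text
pics
scene 471.57160965527333 0.036429094936348126 [1.102 0.571 0.62 ] [[-0.67, 0.74, 0.01], [0.43, 0.4, -0.81], [-0.61, -0.54, -0.59]]
side 442.46398507964295 -0.13605012475757555 [ 0.426 -0.654  0.866] [[0.99, -0.14, -0.01], [-0.11, -0.73, -0.68], [0.09, 0.67, -0.74]]
wrist 310.0130019536426 -0.030121235498476066 [0.6   0.082 0.384] [[1.0, 0.0, -0.0], [0.0, -0.96, 0.29], [-0.0, -0.29, -0.96]]
{'time_s': 0.15, 'joint_pos': array([-8.54112409e-02,  1.30995619e-01,  1.48899968e+00,  4.18006879e-05,
        1.52301835e+00, -8.54207164e-02]), 'qvel': array([-0.00072061, -0.00029862, -0.00316168,  0.00033269, -0.00082703,
       -0.00039118]), 'joint_torque': array([ 8.59073725e-05, -5.60473788e+01, -4.92333663e+01,  7.68201635e-02,
        3.05504061e-02, -1.41810942e-04]), 'ee_pos': array([5.99687115e-01, 5.46802303e-05, 3.01939778e-01]), 'eef_rot': array([-5.56877902e-04,  7.07103969e-01,  7.07109236e-01, -4.41741006e-04]), 'contact_force': array([0.10140159, 1.19212689, 0.52824084]), 'moment': array([-0.03389045, -0.04078664, -0.02351088]), 'gripper_force': 0.0, 'width': 0.0928122434324118} 0.0653
```

View pics/scene0.png

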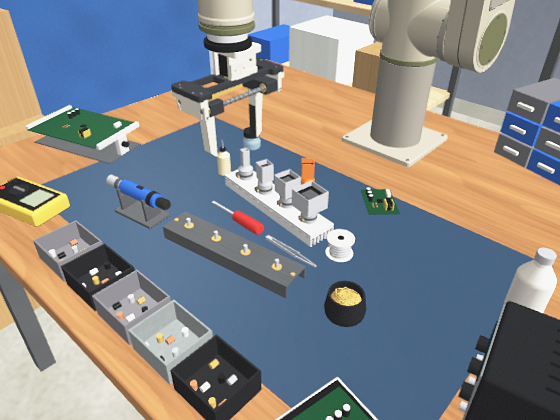

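View pics/side0.png

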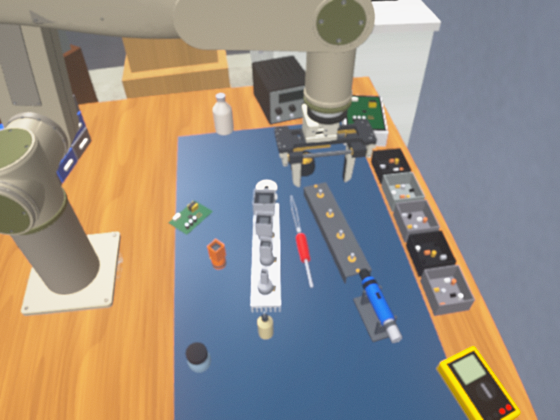

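```bash
python3 - <<'E'
import cv2,numpy as np
a=cv2.imread('pics/scene0.png')[140:300,150:350]; b=cv2.imread('pics/side0.png')[170:350,230:400]
a=cv2.resize(a,None,fx=3,fy=3,interpolation=cv2.INTER_CUBIC);cv2.imwrite('pics/c1.png',a)
b=cv2.resize(b,None,fx=3.2,fy=3.2,interpolation=cv2.INTER_CUBIC);cv2.imwrite('pics/c2.png',b)
E
```

```text
(no output)
```

View pics/c1.png

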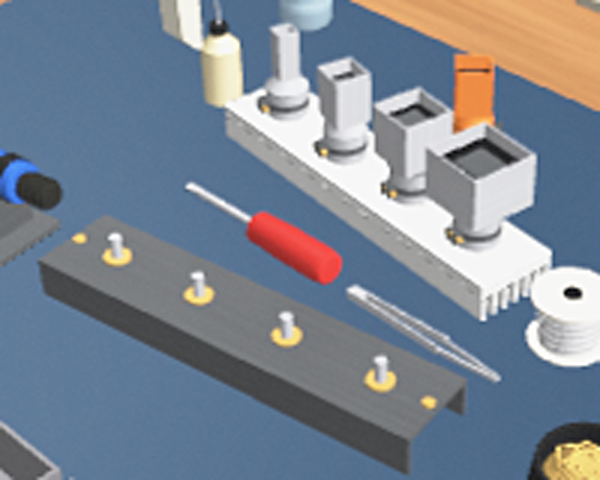

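View pics/c2.png

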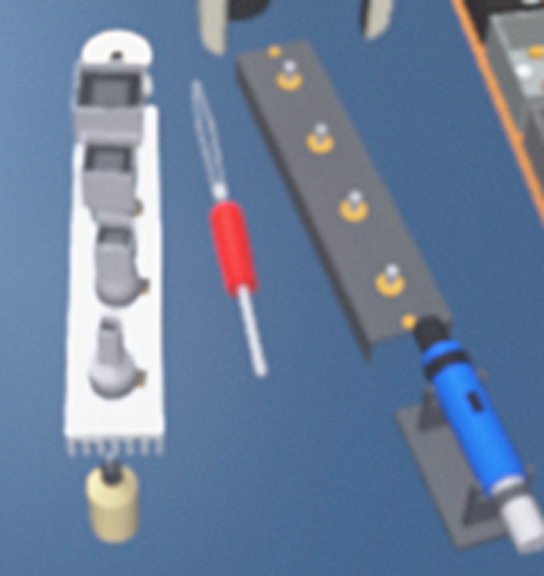

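View pics/wrist0.png

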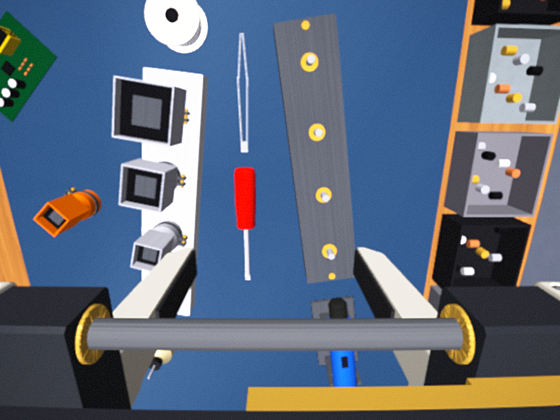

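The scene and side views show four bare-steel nozzles on the white block. They grow from the flux-bottle end (crop c1: A ~(285,60), B ~(343,95), C ~(412,135), D ~(482,180)). The orange look-alike at scene (308,170) stands off the block and is excluded by its colour. The rack's four gold-ringed pegs are at wrist (310,62), (317,132), (323,195) and (329,251). The blue handpiece is at the last peg's end (wrist ~(340,340)), the same end as A, so A goes to the peg at (329,251).

```bash
python3 - <<'E'
from h import *
for n,box in (('wrist0',(40,280,270,360)),('scene0',(200,290,150,310)),('side0',(180,285,300,380))):
    d=load(n);im=cv2.cvtColor(np.asarray(d['pixels']),cv2.COLOR_RGB2HSV)
    m=cv2.inRange(im,(12,110,120),(35,255,255)); M=np.zeros_like(m);M[box[0]:box[1],box[2]:box[3]]=m[box[0]:box[1],box[2]:box[3]]
    cs,_=cv2.findContours(cv2.dilate(M,np.ones((3,3))),cv2.RETR_EXTERNAL,2)
    for c in cs:
        h=cv2.convexHull(c);mm=cv2.moments(h)
        if mm['m00']<25: continue
        u,v=mm['m10']/mm['m00'],mm['m01']/mm['m00']; print(n,round(u),round(v),mm['m00'],np.round(onz(d,u,v,.03),4)[:2])
im=cv2.imread('pics/wrist0.png')[60:300,90:240];cv2.imwrite('pics/c3.png',cv2.resize(im,None,fx=2.5,fy=2.5,interpolation=cv2.INTER_CUBIC))
E
```

```text
wrist0 332 276 48.0 [ 0.6719 -0.1108]
wrist0 329 250 205.0 [ 0.6666 -0.0758]
wrist0 323 194 240.0 [ 0.6564 -0.0044]
wrist0 317 132 274.5 [0.6459 0.0667]
wrist0 309 62 332.5 [0.6351 0.1384]
scene0 276 266 72.0 [0.6363 0.1362]
scene0 245 252 65.0 [0.6469 0.0647]
scene0 216 238 63.0 [ 0.6579 -0.0057]
scene0 189 225 57.5 [ 0.6672 -0.078 ]
side0 351 259 54.5 [ 0.6657 -0.0768]
side0 340 236 46.5 [ 0.6552 -0.0067]
side0 330 215 47.5 [0.6448 0.0645]
side0 320 195 37.0 [0.6346 0.1353]
side0 378 183 34.5 [0.8001 0.1573]
```

View pics/c3.png

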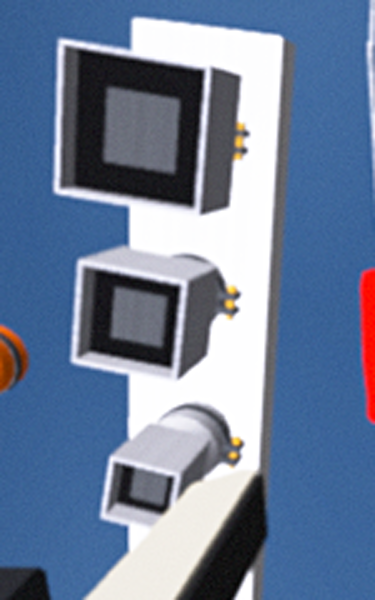

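```bash
python3 - <<'E'
from h import *
d=load('wrist0')
Q={'D':[(58,40),(212,68),(202,212),(55,190)],'C':[(80,262),(186,285),(176,377),(73,360)],'B':[(113,455),(182,468),(170,525),(103,515)]}
for k,q in Q.items():
    P=np.array([onz(d,90+u/2.5,60+v/2.5,.102)[:2] for u,v in q]); e=np.diff(np.vstack([P,P[:1]]),axis=0)
    print(k,P.mean(0).round(4),np.linalg.norm(e,axis=1).round(4),np.degrees(np.arctan2(e[0][1],e[0][0])).round(1),np.degrees(np.arctan2(e[3][0],e[3][1])).round(1))
c=[onz(d,90+u/2.5,60+v/2.5,.03)[:2] for u,v in ((133,17),(282,35),(250,540))];print('block',np.round(c,4))
# side: white block outline & A hood
s=load('side0')
for u,v in ((107,325),(113,275+110)): print('A side',onz(s,230+u/3.2,170+v/3.2,.102 if v<350 else .03).round(4))
for n,u,v in (('B',115,236),('C',108,158),('D',110,90)): print(n,onz(s,230+u/3.2,170+v/3.2,.102).round(4))
s=load('scene0')
for n,u,v in (('A',285,30),('B',343,72),('C',412,103),('D',482,158)): print(n,onz(s,150+u/3,140+v/3,.102).round(4))
E
```

```text
D [0.4843 0.0872] [0.0528 0.049  0.0529 0.0505] -10.3 9.2
C [0.475  0.0185] [0.0393 0.0361 0.0394 0.0381] -12.7 12.1
B [ 0.4717 -0.0507] [0.0274 0.0262 0.0272 0.0273] -11.5 16.2
block [[ 0.4606  0.1341]
 [ 0.5234  0.1265]
 [ 0.4913 -0.1117]]
A side [ 0.4563 -0.131   0.102 ]
A side [ 0.4574 -0.1318  0.03  ]
B [ 0.4704 -0.0591  0.102 ]
C [0.474  0.0118 0.102 ]
D [0.4834 0.0786 0.102 ]
A [ 0.4604 -0.1253  0.102 ]
B [ 0.475  -0.0501  0.102 ]
C [0.4726 0.0144 0.102 ]
D [0.4922 0.0939 0.102 ]
```

```bash
python3 -m jog '[{"x":-16,"y":-18},{"x":-16,"y":-18},{"x":-16,"y":-18},{"x":-16,"y":-18},{"x":-16,"y":-18},{"x":-16,"y":-18},{"x":-16,"y":-18},{"x":-16,"y":-15},{"rz":0.09,"z":20},{"rz":0.09,"z":20},{"z":20},{"z":20},{}]' && python3 - <<'E'
from h import *
snap('wrist','w1'); s=robot.read_state(); print(s['ee_pos'].round(4),s['eef_rot'].round(4),s['time_s'])
E
```

```text
validation failed for argument at $[0]...
```

```bash
python3 -m jog '[{"fingers":1,"x":-16,"y":-18,"z":0,"rx":0,"ry":0,"rz":0}]'; python3 -m jog '[{"fingers":1,"x":-16,"y":-18}]';
```

```text
time_s: 0.25
ee_pos: [0.5825, -0.0149, 0.302]
eef_rot: [-0.0, 0.707, 0.708, 0.0]
contact_force: [-0.5, 0.1, -0.1]
width: 0.0931
gripper_force: 0.0validation failed for argument at $[0]...
```

```bash
python3 -m jog '[{"fingers":1,"x":-22,"y":-24,"z":0,"rx":0,"ry":0,"rz":0},{"fingers":1,"x":-28,"y":-31,"z":0,"rx":0,"ry":0,"rz":0},{"fingers":1,"x":-28,"y":-31,"z":0,"rx":0,"ry":0,"rz":0},{"fingers":1,"x":-22,"y":-24,"z":0,"rx":0,"ry":0,"rz":0},{"fingers":1,"x":-12,"y":-14,"z":10,"rx":0,"ry":0,"rz":0},{"fingers":1,"x":0,"y":0,"z":25,"rx":0,"ry":0,"rz":0.09},{"fingers":1,"x":0,"y":0,"z":25,"rx":0,"ry":0,"rz":0.09},{"fingers":1,"x":0,"y":0,"z":20,"rx":0,"ry":0,"rz":0},{"fingers":1,"x":0,"y":0,"z":0,"rx":0,"ry":0,"rz":0}]' && python3 - <<'E'
from h import *
snap('wrist','w1'); s=robot.read_state(); print(s['ee_pos'].round(4),s['eef_rot'].round(4),s['time_s'])
E
```

```text
time_s: 1.15
ee_pos: [0.4561, -0.1273, 0.2194]
eef_rot: [-0.003, 0.768, 0.641, -0.001]
contact_force: [1.0, 0.2, -0.8]
width: 0.0928
gripper_force: 0.0
[ 0.457  -0.1276  0.2214] [-0.0015  0.7677  0.6408 -0.0008] 1.2
```

View pics/w1.png

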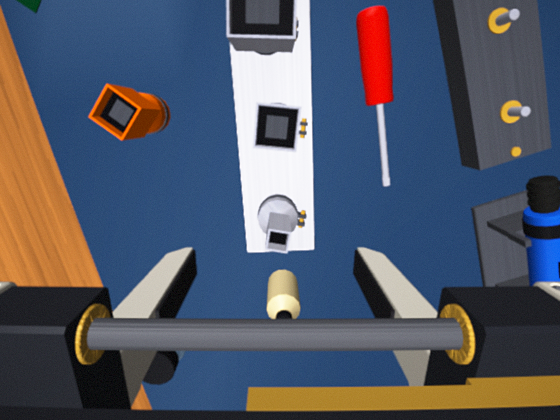

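```bash
python3 - <<'E'
from h import *
d=load('w1')
cv2.imwrite('pics/c4.png',cv2.resize(cv2.imread('pics/w1.png')[80:260,220:330],None,fx=3.3,fy=3.3,interpolation=cv2.INTER_CUBIC))
def rep(k,q):
    P=np.array([onz(d,u,v,.102)[:2] for u,v in q]); e=np.diff(np.vstack([P,P[:1]]),axis=0)
    print(k,P.mean(0).round(4),np.linalg.norm(e,axis=1).round(4),np.degrees(np.arctan2(e[0][1],e[0][0])).round(1),np.degrees(np.arctan2(e[3][0],e[3][1])).round(1))
rep('B',[(258,103),(301,106),(297,150),(255,146)]); rep('A',[(268,228),(292,230),(289,252),(266,249)])
print('bottle',onz(d,284,301,.07),'block',[onz(d,u,v,.03)[:2].round(4) for u,v in ((314,249),(312,30),(247,252),(231,60))])
E
```

```text
B [ 0.4709 -0.0523] [0.0263 0.0267 0.0267 0.0259] -14.1 15.3
A [ 0.4583 -0.1269] [0.0165 0.0165 0.0162 0.0156] -15.3 15.8
bottle [ 0.45087065 -0.19584704  0.07      ] block [array([ 0.4851, -0.1707]), array([0.5104, 0.0135]), array([ 0.4218, -0.1625]), array([0.4432, 0.0037])]
```

View pics/c4.png

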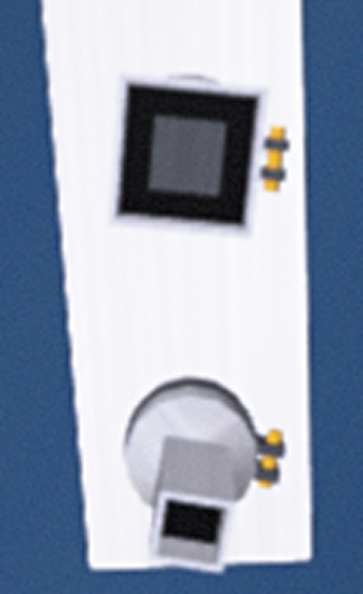

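```bash
python3 -m jog '[{"fingers":0,"x":0,"y":1,"z":15,"rx":0,"ry":0,"rz":0.08},{"fingers":0,"x":0,"y":0,"z":25,"rx":0,"ry":0,"rz":0},{"fingers":0,"x":0,"y":0,"z":20,"rx":0,"ry":0,"rz":0},{"fingers":0,"x":0,"y":0,"z":10,"rx":0,"ry":0,"rz":0},{"fingers":-1,"x":0,"y":0,"z":0,"rx":0,"ry":0,"rz":0},{"fingers":-1,"x":0,"y":0,"z":0,"rx":0,"ry":0,"rz":0},{"fingers":-1,"x":0,"y":0,"z":0,"rx":0,"ry":0,"rz":0},{"fingers":-1,"x":0,"y":0,"z":0,"rx":0,"ry":0,"rz":0},{"fingers":-1,"x":0,"y":0,"z":0,"rx":0,"ry":0,"rz":0}]' 20
```

```text
time_s: 2.1
ee_pos: [0.4594, -0.1283, 0.1535]
eef_rot: [0.001, 0.793, 0.609, 0.0]
contact_force: [-0.2, -0.6, -0.9]
width: 0.0255
gripper_force: 0.0
```

```bash
python3 -m jog '[{"fingers":-1,"x":0,"y":0,"z":3,"rx":0,"ry":0,"rz":0},{"fingers":-1,"x":0,"y":0,"z":0,"rx":0,"ry":0,"rz":0},{"fingers":-1,"x":0,"y":0,"z":0,"rx":0,"ry":0,"rz":0},{"fingers":-1,"x":0,"y":0,"z":0,"rx":0,"ry":0,"rz":0}]' 20
```

```text
time_s: 2.5
ee_pos: [0.4591, -0.1282, 0.1498]
eef_rot: [0.0, 0.793, 0.609, 0.0]
contact_force: [0.6, -0.4, 1.4]
width: 0.016
gripper_force: 20.0
```

```bash
cat >> h.py <<'E'
def go(tx,ty,rz=0):
    """shift in tool axes (after a turn rz) in mm to world tx,ty"""
    s=robot.read_state();q=s['eef_rot'];from scipy.spatial.transform import Rotation as Ro
    R=(Ro.from_quat(np.roll(q,-1))*Ro.from_rotvec([0,0,rz])).as_matrix()
    v=R.T@(np.array([tx,ty,s['ee_pos'][2]])-s['ee_pos']);print('t',s['time_s'],'shift mm',(1000*v).round(1),'z',s['ee_pos'][2].round(4),'yaw',np.degrees(np.arctan2(R[1,0],R[0,0])).round(1)-90,'w',s['width'].round(4),'f',s['gripper_force'])
E
python3 -m jog '[{"fingers":-1,"x":0,"y":0,"z":-15,"rx":0,"ry":0,"rz":0},{"fingers":-1,"x":0,"y":0,"z":-25,"rx":0,"ry":0,"rz":0},{"fingers":-1,"x":0,"y":0,"z":-15,"rx":0,"ry":0,"rz":-0.13},{"fingers":-1,"x":0,"y":0,"z":-5,"rx":0,"ry":0,"rz":-0.14},{"fingers":-1,"x":0,"y":0,"z":0,"rx":0,"ry":0,"rz":-0.14},{"fingers":-1,"x":3,"y":25,"z":0,"rx":0,"ry":0,"rz":0},{"fingers":-1,"x":4,"y":42,"z":0,"rx":0,"ry":0,"rz":0},{"fingers":-1,"x":4,"y":45,"z":0,"rx":0,"ry":0,"rz":0},{"fingers":-1,"x":4,"y":45,"z":0,"rx":0,"ry":0,"rz":0},{"fingers":-1,"x":3,"y":38,"z":0,"rx":0,"ry":0,"rz":0},{"fingers":-1,"x":1,"y":18,"z":0,"rx":0,"ry":0,"rz":0},{"fingers":-1,"x":0,"y":0,"z":0,"rx":0,"ry":0,"rz":0}]' 20
python3 - <<'E'
from h import *
snap('wrist','w2'); go(.6665,-.077)
E
```

```text
time_s: 3.7
ee_pos: [0.668, -0.0766, 0.2085]
eef_rot: [-0.001, 0.652, 0.759, -0.0]
contact_force: [-1.3, 0.7, -0.6]
width: 0.0159
gripper_force: 20.0Traceback (most recent call last):
  File "<stdin>", line 2, in <module>
  File "h.py", line 21, in go
    v=R.T@(np.array([tx,ty,s['ee_pos'][2]])-s['ee_pos']);print('t',s['time_s'],'shift mm',(1000*v).round(1),'z',s['ee_pos'][2].round(4),'yaw',np.degrees(np.arctan2(R[1,0],R[0,0])).round(1)-90,'w',s['width'].round(4),'f',s['gripper_force'])
                                                                                                                                                                                                    ^^^^^^^^^^^^^^^^
AttributeError: 'float' object has no attribute 'round'
```

View pics/w2.png

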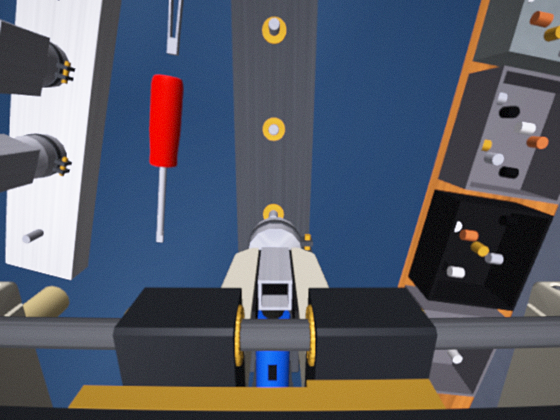

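Picture w2 shows the nozzle gripped and square to the rack row. The target peg's ring, at (273,213), is just behind the collar, and the row is in line with the tool. I'll lower it now.

```bash
sed -i "s/s\['width'\].round(4)/s['width']/" h.py
python3 -m jog '[{"fingers":-1,"x":0,"y":-1,"z":15,"rx":0,"ry":0,"rz":0},{"fingers":-1,"x":0,"y":0,"z":22,"rx":0,"ry":0,"rz":0},{"fingers":-1,"x":0,"y":0,"z":15,"rx":0,"ry":0,"rz":0},{"fingers":-1,"x":0,"y":0,"z":5,"rx":0,"ry":0,"rz":0},{"fingers":-1,"x":0,"y":0,"z":0,"rx":0,"ry":0,"rz":0}]' 20
```

```text
time_s: 4.25
ee_pos: [0.6646, -0.0779, 0.1516]
eef_rot: [-0.001, 0.652, 0.758, -0.001]
contact_force: [-0.1, -0.3, -0.0]
width: 0.016
gripper_force: 20.0
```

```bash
python3 -m jog '[{"fingers":-1,"x":0,"y":1,"z":2,"rx":0,"ry":0,"rz":0},{"fingers":-1,"x":0,"y":0,"z":1,"rx":0,"ry":0,"rz":0},{"fingers":-1,"x":0,"y":0,"z":0,"rx":0,"ry":0,"rz":0}]' 20
```

```text
time_s: 4.55
ee_pos: [0.6669, -0.0776, 0.15]
eef_rot: [0.0, 0.652, 0.758, 0.0]
contact_force: [-0.2, 0.1, -0.8]
width: 0.0155
gripper_force: 20.0
```

```bash
python3 -m jog '[{"fingers":-1,"x":0,"y":0,"z":1.5,"rx":0,"ry":0,"rz":0},{"fingers":-1,"x":0,"y":0,"z":0,"rx":0,"ry":0,"rz":0}]' 20
```

```text
time_s: 4.75
ee_pos: [0.6672, -0.0777, 0.1498]
eef_rot: [0.001, 0.652, 0.758, 0.0]
contact_force: [-3.5, -0.1, 6.9]
width: 0.0159
gripper_force: 20.0
```

```bash
python3 -m jog '[{"fingers":0,"x":0,"y":0,"z":0,"rx":0,"ry":0,"rz":0},{"fingers":0,"x":0,"y":0,"z":0,"rx":0,"ry":0,"rz":0},{"fingers":0,"x":0,"y":0,"z":0,"rx":0,"ry":0,"rz":0},{"fingers":0,"x":0,"y":0,"z":-15,"rx":0,"ry":0,"rz":0},{"fingers":0,"x":0,"y":0,"z":-30,"rx":0,"ry":0,"rz":0},{"fingers":0,"x":0,"y":0,"z":-25,"rx":0,"ry":0,"rz":0},{"fingers":0,"x":6,"y":-20,"z":0,"rx":0,"ry":0,"rz":0},{"fingers":0,"x":12,"y":-42,"z":0,"rx":0,"ry":0,"rz":0},{"fingers":0,"x":12,"y":-44,"z":0,"rx":0,"ry":0,"rz":0},{"fingers":0,"x":12,"y":-44,"z":0,"rx":0,"ry":0,"rz":0},{"fingers":0,"x":9,"y":-28,"z":0,"rx":0,"ry":0,"rz":0},{"fingers":0,"x":3,"y":-12,"z":0,"rx":0,"ry":0,"rz":0.13},{"fingers":0,"x":0,"y":0,"z":0,"rx":0,"ry":0,"rz":0.14},{"fingers":0,"x":0,"y":0,"z":0,"rx":0,"ry":0,"rz":0.13},{"fingers":0,"x":0,"y":0,"z":0,"rx":0,"ry":0,"rz":0}]' 20
python3 - <<'E'
from h import *
snap('scene','s2');d=snap('wrist','w3'); go(.4709,-.0523)
im=np.hstack([cv2.resize(cv2.imread('pics/s2.png')[140:300,120:340],(412,300)),cv2.resize(cv2.imread('pics/w3.png'),(388,300))]);cv2.imwrite('pics/c5.png',im)
E
```

```text
time_s: 6.25
ee_pos: [0.4711, -0.0526, 0.2195]
eef_rot: [0.001, 0.79, 0.613, 0.001]
contact_force: [0.2, 0.2, 0.3]
width: 0.0465
gripper_force: 0.0
t 6.35 shift mm [ 0.2 -0.2 -0. ] z 0.2191 yaw -14.099999999999994 w 0.04682777622251886 f 0.0
```

View pics/c5.png

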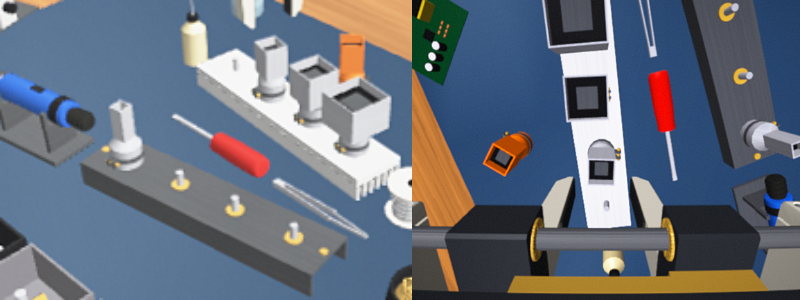

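The left half of c5 shows A upright and fully down on the peg by the handpiece, and the bottle still standing. On the right, B (~(600,168)) lies centred between the fingers.

```bash
python3 -m jog '[{"fingers":0,"x":0,"y":0,"z":18,"rx":0,"ry":0,"rz":0},{"fingers":0,"x":0,"y":0,"z":25,"rx":0,"ry":0,"rz":0},{"fingers":0,"x":0,"y":0,"z":18,"rx":0,"ry":0,"rz":0},{"fingers":-1,"x":0,"y":0,"z":9,"rx":0,"ry":0,"rz":0},{"fingers":-1,"x":0,"y":0,"z":0,"rx":0,"ry":0,"rz":0},{"fingers":-1,"x":0,"y":0,"z":0,"rx":0,"ry":0,"rz":0},{"fingers":-1,"x":0,"y":0,"z":0,"rx":0,"ry":0,"rz":0},{"fingers":-1,"x":0,"y":0,"z":0,"rx":0,"ry":0,"rz":0}]' 20
python3 - <<'E'
from h import *
go(.6565,-.0055,-.40)
d=load('w3')
c=cv2.resize(cv2.imread('pics/w3.png')[0:190,170:330],None,fx=3,fy=3,interpolation=cv2.INTER_CUBIC);cv2.imwrite('pics/c6.png',c)
E
```

```text
time_s: 7.15
ee_pos: [0.4715, -0.0527, 0.1493]
eef_rot: [0.001, 0.79, 0.614, 0.001]
contact_force: [0.0, -0.3, 0.5]
width: 0.0277
gripper_force: 20.0
t 7.15 shift mm [ 18.9 190.    0.3] z 0.1493 yaw 8.599999999999994 w 0.02766029748914827 f 19.977500438690186
```

View pics/c6.png

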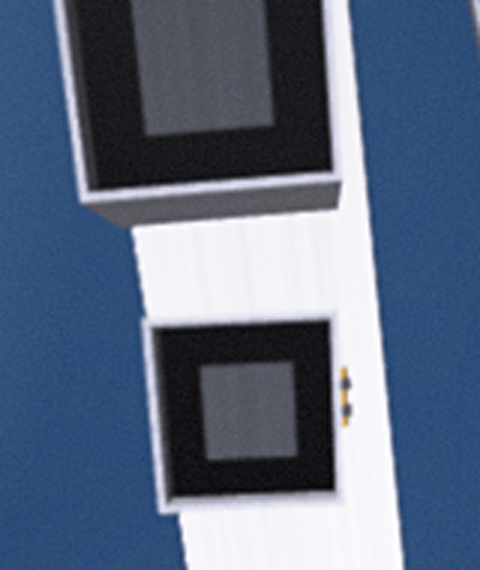

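```bash
python3 -m jog '[{"fingers":-1,"x":0,"y":0,"z":-15,"rx":0,"ry":0,"rz":0},{"fingers":-1,"x":0,"y":0,"z":-25,"rx":0,"ry":0,"rz":0},{"fingers":-1,"x":0,"y":0,"z":-15,"rx":0,"ry":0,"rz":-0.13},{"fingers":-1,"x":0,"y":0,"z":-5,"rx":0,"ry":0,"rz":-0.14},{"fingers":-1,"x":0,"y":0,"z":0,"rx":0,"ry":0,"rz":-0.13},{"fingers":-1,"x":3,"y":22,"z":0,"rx":0,"ry":0,"rz":0},{"fingers":-1,"x":4,"y":38,"z":0,"rx":0,"ry":0,"rz":0},{"fingers":-1,"x":4,"y":40,"z":0,"rx":0,"ry":0,"rz":0},{"fingers":-1,"x":4,"y":40,"z":0,"rx":0,"ry":0,"rz":0},{"fingers":-1,"x":3,"y":33,"z":0,"rx":0,"ry":0,"rz":0},{"fingers":-1,"x":1,"y":17,"z":0,"rx":0,"ry":0,"rz":0},{"fingers":-1,"x":0,"y":0,"z":0,"rx":0,"ry":0,"rz":0},{"fingers":-1,"x":0,"y":0,"z":0,"rx":0,"ry":0,"rz":0}]' 20
python3 - <<'E'
from h import *
go(.6565,-.0055)
d=load('w3')
P=np.array([onz(d,170+u/3,v/3,.102)[:2] for u,v in [(143,320),(334,318),(341,497),(159,513)]]); e=np.diff(np.vstack([P,P[:1]]),axis=0)
print(P.mean(0).round(4),np.linalg.norm(e,axis=1).round(4),np.degrees(np.arctan2(e[0][1],e[0][0])).round(1),np.degrees(np.arctan2(e[3][0],e[3][1])).round(1))
a,b=[onz(d,170+u/3,v/3,.102)[:2] for u,v in [(85,202),(341,182)]]; e=b-a; n=np.array([-e[1],e[0]])
print('D',((a+b)/2+n/2).round(4),np.linalg.norm(e),np.degrees(np.arctan2(e[1],e[0])))
E
```

```text
time_s: 8.45
ee_pos: [0.6556, -0.0054, 0.2081]
eef_rot: [-0.0, 0.652, 0.758, -0.0]
contact_force: [0.4, 0.3, -0.8]
width: 0.0278
gripper_force: 20.0
t 8.45 shift mm [-0.3  0.9 -0. ] z 0.2081 yaw 8.599999999999994 w 0.027841395618771657 f 19.977703392505646
[0.4741 0.0182] [0.0389 0.0366 0.0393 0.0396] -13.7 12.1
D [0.4838 0.0861] 0.05066986287559219 -10.178814174183985
```

```bash
python3 -m jog '[{"fingers":-1,"x":0,"y":1,"z":15,"rx":0,"ry":0,"rz":0},{"fingers":-1,"x":0,"y":0,"z":22,"rx":0,"ry":0,"rz":0},{"fingers":-1,"x":0,"y":0,"z":15,"rx":0,"ry":0,"rz":0},{"fingers":-1,"x":0,"y":0,"z":5,"rx":0,"ry":0,"rz":0},{"fingers":-1,"x":0,"y":0,"z":2,"rx":0,"ry":0,"rz":0},{"fingers":-1,"x":0,"y":0,"z":1,"rx":0,"ry":0,"rz":0},{"fingers":-1,"x":0,"y":0,"z":0,"rx":0,"ry":0,"rz":0}]' 20
```

```text
time_s: 9.15
ee_pos: [0.6567, -0.0054, 0.1488]
eef_rot: [0.0, 0.652, 0.758, 0.0]
contact_force: [-1.2, -0.3, 1.3]
width: 0.0278
gripper_force: 20.0
```

```bash
python3 -m jog '[{"fingers":-1,"x":0,"y":0,"z":1,"rx":0,"ry":0,"rz":0},{"fingers":0.5,"x":0,"y":0,"z":0,"rx":0,"ry":0,"rz":0},{"fingers":0.5,"x":0,"y":0,"z":0,"rx":0,"ry":0,"rz":0},{"fingers":0.5,"x":0,"y":0,"z":0,"rx":0,"ry":0,"rz":0},{"fingers":0.5,"x":0,"y":0,"z":-15,"rx":0,"ry":0,"rz":0},{"fingers":0.5,"x":0,"y":0,"z":-30,"rx":0,"ry":0,"rz":0},{"fingers":0.5,"x":0,"y":0,"z":-27,"rx":0,"ry":0,"rz":0},{"fingers":0.5,"x":6,"y":-20,"z":0,"rx":0,"ry":0,"rz":0},{"fingers":0.5,"x":11,"y":-38,"z":0,"rx":0,"ry":0,"rz":0},{"fingers":0.5,"x":11,"y":-40,"z":0,"rx":0,"ry":0,"rz":0},{"fingers":0.5,"x":11,"y":-40,"z":0,"rx":0,"ry":0,"rz":0},{"fingers":0.5,"x":8,"y":-27,"z":0,"rx":0,"ry":0,"rz":0},{"fingers":0.5,"x":3,"y":-12,"z":0,"rx":0,"ry":0,"rz":0.13},{"fingers":0.5,"x":0,"y":0,"z":0,"rx":0,"ry":0,"rz":0.13},{"fingers":0.5,"x":0,"y":0,"z":0,"rx":0,"ry":0,"rz":0.12},{"fingers":0.5,"x":0,"y":0,"z":0,"rx":0,"ry":0,"rz":0}]' 20
python3 - <<'E'
from h import *
snap('scene','s3');d=snap('wrist','w4'); go(.474,.018)
im=np.hstack([cv2.resize(cv2.imread('pics/s3.png')[140:300,120:340],(412,300)),cv2.resize(cv2.imread('pics/w4.png'),(388,300))]);cv2.imwrite('pics/c7.png',im)
E
```

```text
time_s: 10.75
ee_pos: [0.4746, 0.0178, 0.2205]
eef_rot: [0.001, 0.784, 0.621, 0.001]
contact_force: [-0.5, 1.0, 0.4]
width: 0.0694
gripper_force: 0.0
t 10.85 shift mm [ 0.1 -0.7 -0. ] z 0.2201 yaw -13.0 w 0.07005105406511435 f 0.0
```

View pics/c7.png

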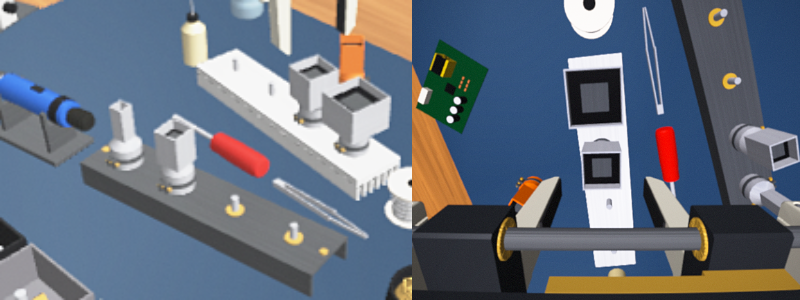

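```bash
python3 - <<'E'
from h import *
d=load('w1')
# orange: base (collar) right end and hood
for u,v,z in ((160,115,.012),(118,110,.072)): print(onz(d,u,v,z).round(3))
im=cv2.cvtColor(np.asarray(d['pixels']),cv2.COLOR_RGB2HSV);m=cv2.inRange(im,(4,150,100),(13,255,255));m[:,220:]=0;m[:80]=0;m[150:]=0
ys,xs=np.nonzero(m);print(xs.min(),xs.max(),ys.min(),ys.max(),onz(d,xs.max(),np.median(ys[xs==xs.max()]),.012).round(3))
E
```

```text
[ 0.369 -0.025  0.012]
[ 0.361 -0.021  0.072]
0 165 80 149 [ 0.376 -0.016  0.012]
```

Picture c7 shows A and B upright and down on the rack, and C between the fingers at ~(600,165). The orange look-alike, at x ≤ 0.385, is clear of the left finger.

```bash
python3 -m jog '[{"fingers":0.5,"x":0,"y":0,"z":18,"rx":0,"ry":0,"rz":0},{"fingers":0.5,"x":0,"y":0,"z":25,"rx":0,"ry":0,"rz":0},{"fingers":0.5,"x":0,"y":0,"z":18,"rx":0,"ry":0,"rz":0},{"fingers":-1,"x":0,"y":0,"z":9,"rx":0,"ry":0,"rz":0},{"fingers":-1,"x":0,"y":0,"z":0,"rx":0,"ry":0,"rz":0},{"fingers":-1,"x":0,"y":0,"z":0,"rx":0,"ry":0,"rz":0},{"fingers":-1,"x":0,"y":0,"z":0,"rx":0,"ry":0,"rz":0},{"fingers":-1,"x":0,"y":0,"z":0,"rx":0,"ry":0,"rz":0},{"fingers":-1,"x":0,"y":0,"z":0,"rx":0,"ry":0,"rz":0}]' 25
python3 - <<'E'
from h import *
go(.6455,.0655,-.38)
E
```

```text
time_s: 11.75
ee_pos: [0.4751, 0.0177, 0.1504]
eef_rot: [0.001, 0.784, 0.621, 0.001]
contact_force: [-0.7, 0.1, 5.4]
width: 0.04
gripper_force: 24.9
t 11.75 shift mm [ 21.8 175.6   0.3] z 0.1504 yaw 8.599999999999994 w 0.039991220590487486 f 24.92241472005844
```

```bash
python3 -m jog '[{"fingers":-1,"x":0,"y":0,"z":-15,"rx":0,"ry":0,"rz":0},{"fingers":-1,"x":0,"y":0,"z":-25,"rx":0,"ry":0,"rz":0},{"fingers":-1,"x":0,"y":0,"z":-18,"rx":0,"ry":0,"rz":-0.12},{"fingers":-1,"x":0,"y":0,"z":-5,"rx":0,"ry":0,"rz":-0.13},{"fingers":-1,"x":0,"y":0,"z":0,"rx":0,"ry":0,"rz":-0.13},{"fingers":-1,"x":3,"y":20,"z":0,"rx":0,"ry":0,"rz":0},{"fingers":-1,"x":5,"y":35,"z":0,"rx":0,"ry":0,"rz":0},{"fingers":-1,"x":5,"y":38,"z":0,"rx":0,"ry":0,"rz":0},{"fingers":-1,"x":5,"y":38,"z":0,"rx":0,"ry":0,"rz":0},{"fingers":-1,"x":3,"y":30,"z":0,"rx":0,"ry":0,"rz":0},{"fingers":-1,"x":1,"y":15,"z":0,"rx":0,"ry":0,"rz":0},{"fingers":-1,"x":0,"y":0,"z":0,"rx":0,"ry":0,"rz":0},{"fingers":-1,"x":0,"y":0,"z":0,"rx":0,"ry":0,"rz":0}]' 25
python3 - <<'E'
from h import *
go(.6455,.0655)
E
```

```text
time_s: 13.05
ee_pos: [0.6446, 0.0658, 0.2117]
eef_rot: [-0.0, 0.652, 0.758, -0.0]
contact_force: [-0.7, -0.8, -1.0]
width: 0.04
gripper_force: 24.9
t 13.05 shift mm [-0.4  0.9 -0. ] z 0.2117 yaw 8.599999999999994 w 0.03995934521309197 f 24.91387367248535
```

```bash
python3 -m jog '[{"fingers":-1,"x":0,"y":1,"z":15,"rx":0,"ry":0,"rz":0},{"fingers":-1,"x":0,"y":0,"z":22,"rx":0,"ry":0,"rz":0},{"fingers":-1,"x":0,"y":0,"z":17,"rx":0,"ry":0,"rz":0},{"fingers":-1,"x":0,"y":0,"z":5,"rx":0,"ry":0,"rz":0},{"fingers":-1,"x":0,"y":0,"z":2,"rx":0,"ry":0,"rz":0},{"fingers":-1,"x":0,"y":0,"z":1,"rx":0,"ry":0,"rz":0},{"fingers":-1,"x":0,"y":0,"z":0,"rx":0,"ry":0,"rz":0}]' 25
```

```text
time_s: 13.75
ee_pos: [0.6462, 0.0659, 0.1505]
eef_rot: [0.0, 0.652, 0.758, 0.0]
contact_force: [-0.2, -0.3, -0.5]
width: 0.0401
gripper_force: 25.0
```

```bash
python3 -m jog '[{"fingers":-1,"x":0,"y":0,"z":1.5,"rx":0,"ry":0,"rz":0},{"fingers":-1,"x":0,"y":0,"z":0,"rx":0,"ry":0,"rz":0}]' 25;  python3 -m jog '[{"fingers":0.8,"x":0,"y":0,"z":0,"rx":0,"ry":0,"rz":0},{"fingers":0.8,"x":0,"y":0,"z":0,"rx":0,"ry":0,"rz":0},{"fingers":0.8,"x":0,"y":0,"z":0,"rx":0,"ry":0,"rz":0},{"fingers":0.8,"x":0,"y":0,"z":-15,"rx":0,"ry":0,"rz":0},{"fingers":0.8,"x":0,"y":0,"z":-30,"rx":0,"ry":0,"rz":0},{"fingers":0.8,"x":0,"y":0,"z":-27,"rx":0,"ry":0,"rz":0},{"fingers":0.8,"x":5,"y":-18,"z":0,"rx":0,"ry":0,"rz":0},{"fingers":0.8,"x":10,"y":-33,"z":0,"rx":0,"ry":0,"rz":0},{"fingers":0.8,"x":10,"y":-35,"z":0,"rx":0,"ry":0,"rz":0},{"fingers":0.8,"x":10,"y":-35,"z":0,"rx":0,"ry":0,"rz":0},{"fingers":0.8,"x":7,"y":-25,"z":0,"rx":0,"ry":0,"rz":0},{"fingers":0.8,"x":3,"y":-11,"z":0,"rx":0,"ry":0,"rz":0.11},{"fingers":0.8,"x":0,"y":0,"z":0,"rx":0,"ry":0,"rz":0.11},{"fingers":0.8,"x":0,"y":0,"z":0,"rx":0,"ry":0,"rz":0.11},{"fingers":0.8,"x":0,"y":0,"z":0,"rx":0,"ry":0,"rz":0}]' 25
python3 - <<'E'
from h import *
snap('scene','s4');d=snap('wrist','w5'); go(.484,.087)
im=np.hstack([cv2.resize(cv2.imread('pics/s4.png')[140:300,120:340],(412,300)),cv2.resize(cv2.imread('pics/w5.png'),(388,300))]);cv2.imwrite('pics/c8.png',im)
E
```

```text
time_s: 13.95
ee_pos: [0.6464, 0.066, 0.1503]
eef_rot: [0.0, 0.652, 0.758, 0.0]
contact_force: [-4.6, -0.4, 9.6]
width: 0.0402
gripper_force: 25.0
time_s: 15.45
ee_pos: [0.4844, 0.0871, 0.222]
eef_rot: [0.0, 0.768, 0.64, 0.001]
contact_force: [0.3, 1.1, -0.5]
width: 0.0834
gripper_force: 0.0
t 15.55 shift mm [-0.1 -0.4 -0. ] z 0.2216 yaw -10.099999999999994 w 0.08374127748813553 f 0.0
```

View pics/c8.png

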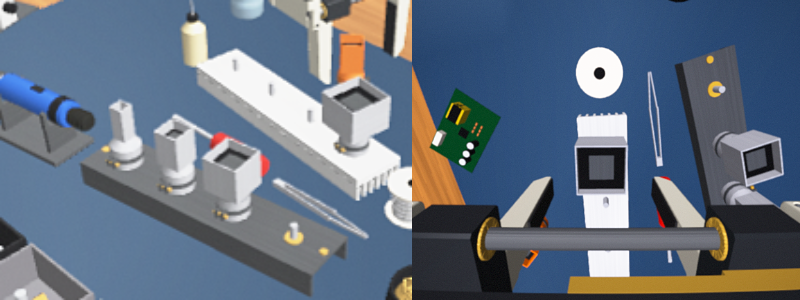

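Picture c8 shows A, B and C standing in order. D (~(601,165)) is centred between the fingers.

```bash
python3 -m jog '[{"fingers":0.8,"x":0,"y":0,"z":18,"rx":0,"ry":0,"rz":0},{"fingers":0.8,"x":0,"y":0,"z":25,"rx":0,"ry":0,"rz":0},{"fingers":0.8,"x":0,"y":0,"z":18,"rx":0,"ry":0,"rz":0},{"fingers":-1,"x":0,"y":0,"z":10,"rx":0,"ry":0,"rz":0},{"fingers":-1,"x":0,"y":0,"z":0,"rx":0,"ry":0,"rz":0},{"fingers":-1,"x":0,"y":0,"z":0,"rx":0,"ry":0,"rz":0},{"fingers":-1,"x":0,"y":0,"z":0,"rx":0,"ry":0,"rz":0},{"fingers":-1,"x":0,"y":0,"z":0,"rx":0,"ry":0,"rz":0},{"fingers":-1,"x":0,"y":0,"z":0,"rx":0,"ry":0,"rz":0}]' 30
python3 - <<'E'
from h import *
go(.635,.1365,-.33)
E
```

```text
time_s: 16.45
ee_pos: [0.4849, 0.0871, 0.151]
eef_rot: [0.001, 0.768, 0.641, 0.001]
contact_force: [-1.6, 0.7, 5.9]
width: 0.0518
gripper_force: 30.0
t 16.45 shift mm [ 26.4 155.8   0.3] z 0.151 yaw 8.599999999999994 w 0.05180723143173699 f 29.98670518398285
```

```bash
python3 -m jog '[{"fingers":-1,"x":0,"y":0,"z":-15,"rx":0,"ry":0,"rz":0},{"fingers":-1,"x":0,"y":0,"z":-25,"rx":0,"ry":0,"rz":0},{"fingers":-1,"x":0,"y":0,"z":-18,"rx":0,"ry":0,"rz":-0.11},{"fingers":-1,"x":0,"y":0,"z":-5,"rx":0,"ry":0,"rz":-0.11},{"fingers":-1,"x":0,"y":0,"z":0,"rx":0,"ry":0,"rz":-0.11},{"fingers":-1,"x":4,"y":18,"z":0,"rx":0,"ry":0,"rz":0},{"fingers":-1,"x":6,"y":31,"z":0,"rx":0,"ry":0,"rz":0},{"fingers":-1,"x":6,"y":33,"z":0,"rx":0,"ry":0,"rz":0},{"fingers":-1,"x":6,"y":33,"z":0,"rx":0,"ry":0,"rz":0},{"fingers":-1,"x":3,"y":27,"z":0,"rx":0,"ry":0,"rz":0},{"fingers":-1,"x":1,"y":14,"z":0,"rx":0,"ry":0,"rz":0},{"fingers":-1,"x":0,"y":0,"z":0,"rx":0,"ry":0,"rz":0},{"fingers":-1,"x":0,"y":0,"z":0,"rx":0,"ry":0,"rz":0}]' 30
python3 - <<'E'
from h import *
go(.635,.1365)
E
```

```text
time_s: 17.75
ee_pos: [0.634, 0.136, 0.2122]
eef_rot: [-0.0, 0.652, 0.758, -0.0]
contact_force: [-0.7, -0.8, -1.3]
width: 0.052
gripper_force: 30.0
t 17.75 shift mm [ 0.4  1.  -0. ] z 0.2122 yaw 8.599999999999994 w 0.05199697139455904 f 29.980265200138092
```

```bash
python3 -m jog '[{"fingers":-1,"x":0,"y":1,"z":15,"rx":0,"ry":0,"rz":0},{"fingers":-1,"x":0,"y":0,"z":22,"rx":0,"ry":0,"rz":0},{"fingers":-1,"x":0,"y":0,"z":17,"rx":0,"ry":0,"rz":0},{"fingers":-1,"x":0,"y":0,"z":5,"rx":0,"ry":0,"rz":0},{"fingers":-1,"x":0,"y":0,"z":2,"rx":0,"ry":0,"rz":0},{"fingers":-1,"x":0,"y":0,"z":1,"rx":0,"ry":0,"rz":0},{"fingers":-1,"x":0,"y":0,"z":0,"rx":0,"ry":0,"rz":0}]' 30
```

```text
time_s: 18.45
ee_pos: [0.6352, 0.1361, 0.151]
eef_rot: [-0.0, 0.652, 0.758, -0.0]
contact_force: [-1.9, 0.2, 1.3]
width: 0.0518
gripper_force: 30.0
```

```bash
python3 -m jog '[{"fingers":-1,"x":0,"y":0,"z":1,"rx":0,"ry":0,"rz":0},{"fingers":-1,"x":0,"y":0,"z":0,"rx":0,"ry":0,"rz":0}]' 30;  python3 -m jog '[{"fingers":0.8,"x":0,"y":0,"z":0,"rx":0,"ry":0,"rz":0},{"fingers":0.8,"x":0,"y":0,"z":0,"rx":0,"ry":0,"rz":0},{"fingers":0.8,"x":0,"y":0,"z":0,"rx":0,"ry":0,"rz":0},{"fingers":0.8,"x":0,"y":0,"z":-15,"rx":0,"ry":0,"rz":0},{"fingers":0.8,"x":0,"y":0,"z":-30,"rx":0,"ry":0,"rz":0},{"fingers":0.8,"x":0,"y":0,"z":-35,"rx":0,"ry":0,"rz":0},{"fingers":0.8,"x":0,"y":-30,"z":-30,"rx":0,"ry":0,"rz":0},{"fingers":0.8,"x":0,"y":-35,"z":-10,"rx":0,"ry":0,"rz":0},{"fingers":0.8,"x":0,"y":-25,"z":0,"rx":0,"ry":0,"rz":0},{"fingers":0.8,"x":0,"y":0,"z":0,"rx":0,"ry":0,"rz":0},{"fingers":0.8,"x":0,"y":0,"z":0,"rx":0,"ry":0,"rz":0}]' 30
python3 - <<'E'
from h import *
snap('scene','s5');d=snap('side','s6')
im=np.hstack([cv2.resize(cv2.imread('pics/s5.png')[140:300,120:340],(412,300)),cv2.resize(cv2.imread('pics/s6.png')[150:360,200:420],(314,300))]);cv2.imwrite('pics/c9.png',im)
E
```

```text
time_s: 18.65
ee_pos: [0.6353, 0.1362, 0.151]
eef_rot: [-0.0, 0.652, 0.758, -0.0]
contact_force: [-6.5, -0.8, 9.2]
width: 0.0519
gripper_force: 30.0
time_s: 19.75
ee_pos: [0.5467, 0.1228, 0.271]
eef_rot: [0.001, 0.652, 0.758, 0.001]
contact_force: [0.9, -0.3, -0.1]
width: 0.0838
gripper_force: 0.0
```

View pics/c9.png

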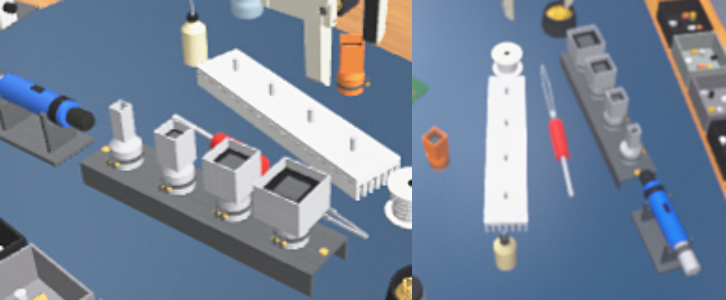

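Picture c9 shows all four nozzles upright and seated on the rack in order of size, from the smallest by the blue handpiece at ~(125,140) to the largest at ~(292,205). The bottle is standing at (193,42) and the gripper is clear.

```bash
python3 -c "
from station import close_job
print(close_job())"
```

```text
the job is handed in; nothing more can be done
None
```

The four nozzles now stand outlet up on the rack pegs, smallest next to the blue handpiece and largest at the far end; the flux bottle was not touched, and I handed the job in after about 20 s of robot time.

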